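# Knock a stuck lens out of its nest

### The job

The silver-banded lens is stuck down in the cavity of the green knockout stand. Take the red knob at the stand's side and push the knockout rod slowly up, by feel, until it presses firmly against the hidden rubber buffer, without ramming it; then lift the freed lens out and set it down gently, upright, in the red seat, and let go. Leave the other things on the table alone.

Things in the scene. Friction and masses are not known exactly. Their poses are not given: they have to be found in the camera images.
- stand: Fixed knockout stand: green foot, on it an aluminium block 100 x 100 mm, flat top 92 mm above the table. Origin on the table under the block's centre, z up. A round cavity 47 mm wide and 36 mm deep opens in the middle of the top; the rod comes up through a hole in its floor. The knob stands beside the block in the stand's -y direction.
- cavity_mouth (a point): Centre of the cavity's mouth, level with the block's top (92 mm above the table).
- knockout (a joint): Upward travel of the knockout rod, m; starts at 0 to 0.003. At 0.004 its flat 24 mm head meets the lens. Two sprung jaws pinch the lens: moving it costs about 4 to 10 N extra until it has risen some 8 mm; then it rides loose on the head. The rod weighs 0.14 kg and drags with about 4 N, so it stays where it is left (the buffer may push it back 1 or 2 mm) and holds the lens up.
- knob (a point): Centre of the red knob's grip, moving with the rod: round and upright, 22 mm in diameter, 26 mm tall (13 mm above and below this point), with a 30 mm cap 6 mm thick on top (cap top 19 mm above this point). It stands 105 mm from the rod's axis; this point is 113 mm above the table at travel 0, 21 mm above the block's top. Below the grip is only a 10 mm stem.
- collar: Collar fixed on the rod inside the foot, out of reach; frame at the stand's origin at travel 0, rising with the rod. Somewhere between 0.019 and 0.031 m of travel it meets the rubber buffer, hidden in the foot at a new height each time, which gives about 4 N per mm for at most 8 mm, then is solid. Pressed firmly means over 6 N there for 0.15 s; over 22 N is ramming.
- lens: The stuck lens: black upright cylinder 44 mm in diameter, 34 mm tall, 90 to 145 g, with a silver band and green glass on top. Origin at the centre of its underside, z up to the glass. At the start its top lies 2 mm below the block's top; with the rod at the buffer it stands 13 to 27 mm out of it. The cavity is 1.5 mm wider all round.
- red_seat: Fixed red square seat, 75 x 75 mm, 10 mm high, with a round pocket 50 mm across and 6 mm deep. Origin on the table under the centre; the pocket's floor is 4 mm above it. Changes places with the white one.
- white_seat: The same seat in white, where the spare lens stands; not to be used.
- spare_lens: Bystander: a like lens with an orange band, standing in the white seat. Origin at the centre of its underside.
- camera: Bystander: black and silver camera, 45 x 130 x 90 mm, lens towards the robot. Origin under its centre.
- film_can: Bystander: black film can, 32 mm across, 50 mm tall. Origin under its centre.
- fluid_bottle: Bystander: amber bottle, 40 mm across, 90 mm tall. Origin under its centre.
- screwdriver: Bystander: screwdriver lying flat, 160 mm long. Origin on the table under its middle.
- lens_cap: Bystander: black lens cap, 54 mm across, 9 mm thick. Origin under its centre.
There are look-alikes about, which are no part of the job. Of the things like the red_seat, leave any that is turquoise; of the rest the smaller one is meant. Leave any pink look-alike of the lens alone.

How it is judged:
On the way, in this order (a step that is already met when the one before it is completed fails the run):
1. the knockout rod is pressed firmly (over 6 N) up against its hidden buffer (contact force between collar and anything else above 6 N), for 0.15 s.
2. the lens is lifted clear above the stand (z of lens in the frame of stand above 0.094 m), for 0.1 s.
At the end, for the whole second after the job is handed in: The lens stands at rest, glass up (within about 5 degrees of upright), down on the floor of the red seat's pocket (within 2 mm in height, 6 mm off centre), released (horizontal distance between lens and red_seat below 0.006 m and z of lens in the frame of red_seat between 0.001 and 0.006 m and angle between lens's own z axis and vertical below 0.08 rad and linear speed of lens below 0.02 m/s); the robot touches nothing.
It fails at once if the knockout rod rams its buffer (over 22 N) (contact force between collar and anything else above 22 N).
It fails at once if the lens is pushed or dropped hard into a seat (over 40 N) (contact force between lens and red_seat above 40 N or contact force between lens and white_seat above 40 N).
It fails at once if the lens is laid over (angle between lens's own z axis and vertical above 0.6 rad).
It fails at once if another thing on the table is moved by more than 20 mm (distance of any of spare_lens, camera, film_can, fluid_bottle, screwdriver, lens_cap from where it was at the start of the episode above 0.02 m).
It also fails if it takes over 72 s, if anything falls off the work surface, if the arm or the gripper's body presses on something with over 40 N, if the wrist force passes 120 N, or if a joint passes its speed limit or range.

### The arm

A 6-joint arm with a two-finger parallel gripper is mounted at the origin on the work surface. World frame = base frame: x ahead of the robot, y to its left, z up, the work surface at z = 0. Lengths are in m, angles in rad, forces in N, time in s.
With the tool pointing down it reaches from about 0.275 to 0.75 m from the base axis. Payload 10.2 kg.
Tool frame: the origin (TCP) lies midway between the tips of the shut fingers; the grasp point (between the pads) lies 19 mm behind it (env.hold_point_z is the distance from the TCP to the grasp point, in m); z points along the fingers, y is the line along which they close (so a half turn about z gives the same grasp; the last joint's range is limited). The gripper opens to 85 mm and grips with 20 to 120 N. Pads are 22 mm wide; open, the fingers measure 114 mm over their backs; the gripper's body (76 mm by 85 mm) begins 54 mm behind the grasp point. The pads swing forward as they close: fully open they stand 13 mm farther back than shut.
Start: joints at [-1.395, 0.313, 1.498, -0, 1.331, -0.223], TCP at [0.204, -0.484, 0.231] pointing down, gripper open.
Joint ranges: [-2.94, 2.94], [-0.97, 2.17], [0.19, 2.56], [-1.23, 4.37], [0.02, 3.11], [-2.88, 2.88]. Speed limits (rad/s): [2.39, 2.39, 3.01, 3.14, 3.14, 3.14].

### API

Orientations are given as a unit quaternion [x, y, z, w].
In Python, from bench import env, kinematics, monitor, eyes, job gives the robot as it stands. The module is installed in compiled form; this text tells all that it offers. Calls block until the motion is done:
- env.reach(position, orientation): joint-space move of the TCP to a pose.
- env.movel(position, velocity=0.15, frame=None, guard=None): straight line of the TCP; frame=None keeps the orientation; velocity is the mean speed in m/s. With guard (N) it stops when the force on the tool has changed by that much, and returns True; else False.
- env.set_joints(angles): joint-space move.
- env.release() and env.close_gripper(effort=None): open the fingers fully, or close them until they stop; effort is the grip in N (None keeps the last).
- env.hold(seconds).
- kinematics.ik(position, orientation): joint angles nearest the present ones, or None.
- monitor.sense(): the state.
- eyes.grab_frame(name): name is "scene" or "top" or "wrist"; returns a dict with "frame" (384x512x3 uint8, red, green, blue), "mtx" (3x3 intrinsics, pixels), "view" (4x4, takes a point from world to camera coordinates). Camera axes: x right, y down, z forward; pixel columns grow to the right and rows downward; lengths in m; the calibration is good to about 2 mm. The wrist camera is an equidistant fisheye: a pixel r from the principal point sees the ray r / f radians off the axis. A picture is of the moment at which its call begins. There is no depth.
A pose or a line that the arm cannot do raises env.MotionError and nothing moves.
- job.hand_in(): hands the job in; it is judged then, once.
The state is a dict: "clock": time; "joints": joint angles; "qvel": joint speeds; "joint_efforts": joint torques, N m; "position": TCP position; "ee_rot": TCP orientation; "contact_force": force on the tool from outside, world axes, zero at the start; "ft_torque": the same for the moment, N m; "finger_gap": opening from 0.0 (shut) to 1.0 (fully open); "gripper_force": force on a finger pad.
Only numpy, scipy, OpenCV 4.12 (cv2) and the standard library are available. Lean on these libraries where they do the work, as an engineer would, in place of code of your own. Each camera call takes 0.05 s, during which the arm holds its last target. There are 200 camera calls.

## Working session

There is one attempt and no reset: what is moved stays moved. The work goes in short steps, each a Python script; the robot and the scene stay as the last script left them, time stands still between calls to the robot, and variables do not carry over. Pictures are saved under pics/ and viewed, at most 10 in all, crops included, and the job is handed in when it is done.

```bash
mkdir -p pics; cat > h.py <<'E'
import numpy as np, cv2
from bench import env, kinematics, monitor, eyes, job
def grab(n,save=None):
    d=eyes.grab_frame(n)
    if save: cv2.imwrite('pics/'+save,cv2.cvtColor(d['frame'],cv2.COLOR_RGB2BGR))
    return d
def ray(d,u,v,fish=False):
    K=np.array(d['mtx']);V=np.array(d['view']);x=(u-K[0,2])/K[0,0];y=(v-K[1,2])/K[1,1]
    if fish:
        r=np.hypot(x,y);s=np.sin(r)/r if r>1e-9 else 1;c=np.array([x*s,y*s,np.cos(r)])
    else: c=np.array([x,y,1])
    return -V[:3,:3].T@V[:3,3], V[:3,:3].T@c
def onz(d,u,v,z,fish=False):
    o,r=ray(d,u,v,fish);return o+r*(z-o[2])/r[2]
def proj(d,p):
    c=np.array(d['view'])@np.append(p,1);q=np.array(d['mtx'])@(c[:3]/c[2]);return q[:2]
E
python3 - <<'E'
from h import *
a=grab('top');b=grab('scene')
np.save('top.npy',a,allow_pickle=True);np.save('scene.npy',b,allow_pickle=True)
for n,d in(('top',a),('scene',b)):
    cv2.imwrite(f'pics/{n}0.png',cv2.resize(d['frame'][:,:,::-1],(800,600),interpolation=cv2.INTER_CUBIC))
    print(d['mtx'],d['view'])
print(monitor.sense())
E
```

```text
[[405.8613878    0.         252.98530978]
 [  0.         405.8613878  189.08501351]
 [  0.           0.           1.        ]] [[ 2.20588941e-02 -9.99751596e-01  3.18618353e-03 -4.23336816e-02]
 [-9.91912513e-01 -2.22841483e-02 -1.24951926e-01  5.57639743e-01]
 [ 1.24991889e-01 -4.04114011e-04 -9.92157681e-01  1.09609469e+00]
 [ 0.00000000e+00  0.00000000e+00  0.00000000e+00  1.00000000e+00]]
[[361.17646604   0.         259.12892328]
 [  0.         361.17646604 197.17514297]
 [  0.           0.           1.        ]] [[ 0.63345     0.77373529 -0.00864894 -0.30837668]
 [ 0.44174181 -0.37078183 -0.81693635 -0.16460829]
 [-0.63529935  0.51366773 -0.57666298  1.46518212]
 [ 0.          0.          0.          1.        ]]
{'clock': 0.1, 'joints': array([-1.39541274e+00,  3.13393808e-01,  1.49835008e+00, -3.65792631e-06,
        1.33100757e+00, -2.23391015e-01]), 'qvel': array([ 0.00057463, -0.00124222, -0.00148072, -0.00162164,  0.00054461,
       -0.00014464]), 'joint_efforts': array([ 1.81371310e-03, -4.12896430e+01, -2.60141945e+01, -1.78012688e-04,
        3.03660570e-03,  5.12357303e-06]), 'position': array([ 0.20380345, -0.48358046,  0.23079658]), 'ee_rot': array([ 9.80187868e-01,  1.98069200e-01,  1.21306716e-05, -5.79280891e-04]), 'contact_force': array([ 0.16962409, -0.33555254, -0.96316476]), 'ft_torque': array([0.0507186 , 0.01570171, 0.02503421]), 'gripper_force': 0.0, 'finger_gap': 1.0004280037569655}
```

View pics/top0.png

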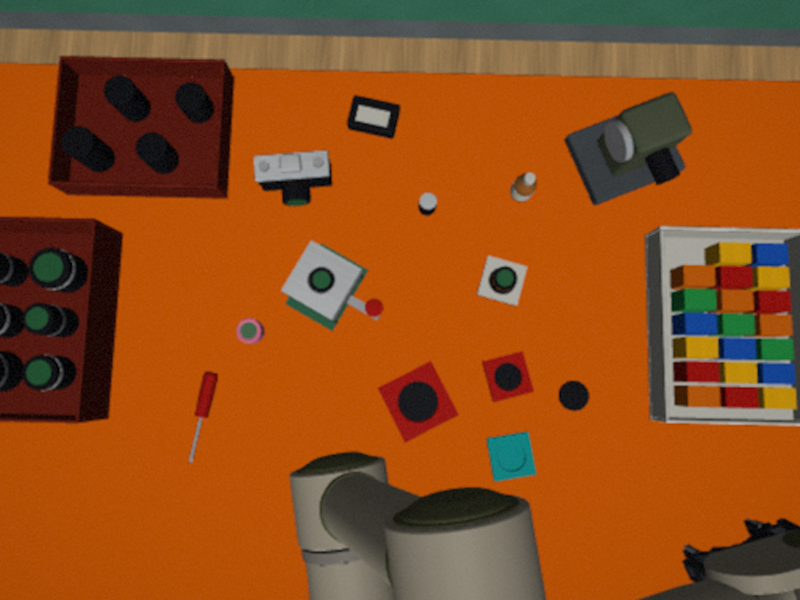

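View pics/scene0.png

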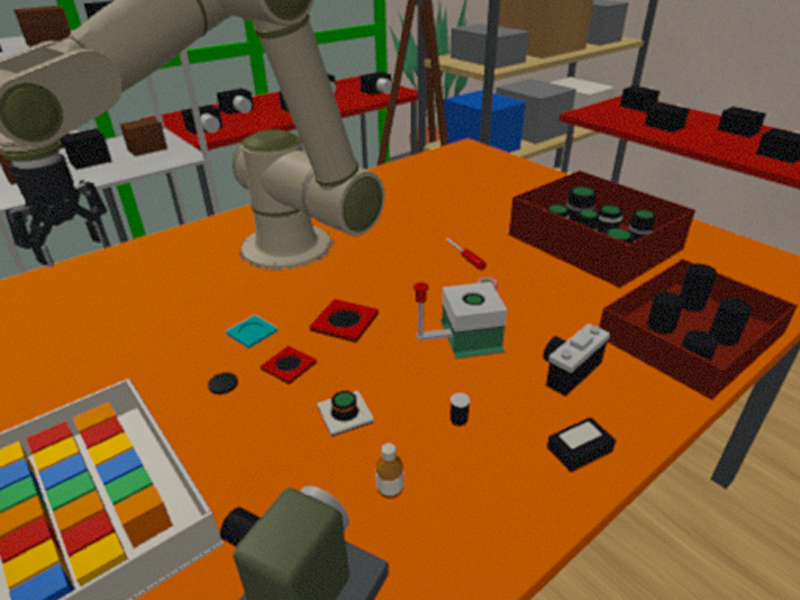

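The top view shows the stand at (323,278) with the lens at (321,279) in its cavity, and the knob at (374,308). Seat candidates are a large red one at (418,401), a small red one at (508,376) and a turquoise one at (511,456). Turquoise is excluded and the smaller red is meant, so the seat is (508,376). The pink-banded lens at (250,331) and the spare lens at (503,280) are not the target. Next I measure these and confirm them in a crop.

```bash
python3 - <<'E'
from h import *
a=np.load('top.npy',allow_pickle=True).item();b=np.load('scene.npy',allow_pickle=True).item()
f=a['frame'];hsv=cv2.cvtColor(f,cv2.COLOR_RGB2HSV)
H,S,V=[hsv[...,i].astype(int) for i in range(3)]
red=(((H<4)|(H>174))&(S>150)&(V>90)).astype(np.uint8)
n,l,st,c=cv2.connectedComponentsWithStats(red)
for i in range(1,n):
    if st[i,4]>25:
        cn=max(cv2.findContours((l==i).astype(np.uint8),0,1)[0],key=cv2.contourArea)
        r=cv2.minAreaRect(cn);print('red',st[i],r)
        bx=cv2.boxPoints(r);P=[onz(a,*p,.01)[:2] for p in bx];print('  z.01',np.mean(P,0),np.linalg.norm(P[0]-P[1]),np.linalg.norm(P[1]-P[2]), 'cap z.133',onz(a,*c[i],.133)[:2])
wh=((S<60)&(V>110)).astype(np.uint8)
n,l,st,c=cv2.connectedComponentsWithStats(wh)
for i in range(1,n):
    x,y=c[i]
    if st[i,4]>150 and 150<x<360 and 130<y<220:
        cn=max(cv2.findContours((l==i).astype(np.uint8),0,1)[0],key=cv2.contourArea)
        r=cv2.minAreaRect(cn);bx=cv2.boxPoints(r)
        for z in(.092,.01):
            P=[onz(a,*p,z)[:2] for p in bx];e=P[1]-P[0];print('wh',r,z,np.mean(P,0),np.linalg.norm(e),np.linalg.norm(P[1]-P[2]),np.degrees(np.arctan2(e[1],e[0])))
gr=((H>40)&(H<85)&(S>60)&(V<140)&(V>20)).astype(np.uint8)
# dark lens disc (cavity) in block
for (u,v) in((206,179),(325,241)):
    m=np.zeros_like(red);cv2.circle(m,(u,v),14,1,-1);d=((f.max(2)<95)&(m>0)).astype(np.uint8)
    n,l,st,c=cv2.connectedComponentsWithStats(d);i=1+np.argmax(st[1:,4]);print('dark',c[i],st[i],onz(a,*c[i],.09)[:2],onz(a,*c[i],.004)[:2])
cr=cv2.resize(f[140:320,150:390,::-1],(800,600),interpolation=cv2.INTER_CUBIC);cv2.imwrite('pics/crop1.png',cr)
# scene knob
hs=cv2.cvtColor(b['frame'],cv2.COLOR_RGB2HSV).astype(int);r=(((hs[...,0]<4)|(hs[...,0]>174))&(hs[...,1]>150)&(hs[...,2]>90)).astype(np.uint8)
n,l,st,c=cv2.connectedComponentsWithStats(r)
for i in range(1,n):
    if st[i,4]>20 and 150<c[i][0]<300 and c[i][1]>150: print('scene',c[i],st[i])
E
```

```text
red [459 171  22  15 270] ((469.5, 178.0), (14.0, 21.0), 90.0)
  z.01 [ 0.60756068 -0.64915545] 0.060379062531448924 0.04065587837168659 cap z.133 [ 0.58905273 -0.58483027]
red [482 186  25  15 273] ((494.0, 193.0), (14.0, 24.0), 90.0)
  z.01 [ 0.56582912 -0.71717977] 0.06870875052222321 0.04031032238959612 cap z.133 [ 0.55007951 -0.64612624]
red [234 192  11  10  85] ((239.0, 196.5), (9.0, 10.0), 90.0)
  z.01 [0.53948674 0.00935159] 0.028460110791346176 0.025725136911356045 cap z.133 [0.52608001 0.00566223]
red [309 226  32  31 413] ((324.5115051269531, 240.54232788085938), (25.697797775268555, 25.610090255737305), 74.74488067626953)
  z.01 [ 0.42075363 -0.23378638] 0.07253302271061418 0.07127524733443766 cap z.133 [ 0.42006563 -0.21142088]
red [243 232  50  50 892] ((267.3000793457031, 256.60003662109375), (38.013153076171875, 37.565940856933594), 63.43495178222656)
  z.01 [ 0.37291772 -0.07405336] 0.10530516177625508 0.10511671560215283 cap z.133 [ 0.3768897  -0.06858628]
red [439 232  21  13 245] ((449.0, 238.0), (12.0, 20.0), 90.0)
  z.01 [ 0.43545757 -0.58382195] 0.056407978353
[... 927 characters left out ...]
341583251953), 15.945395469665527) 0.092 [ 0.5817756  -0.20947363] 0.0682504938631508 0.06889002339831346 -15.405717734485535
wh ((320.8585205078125, 179.2452850341797), (25.961143493652344, 25.274341583251953), 15.945395469665527) 0.01 [ 0.59445416 -0.22333026] 0.07350392338493121 0.07419267927949293 -15.405717734485503
dark [205.06451613 178.74654378] [197 171  17  17 217] [0.57635013 0.09806696] [0.58918507 0.1083421 ]
dark [324.77235772 240.80894309] [317 232  17  18 246] [ 0.41968993 -0.22021661] [ 0.41990178 -0.23558758]
scene [268.84285714 186.51428571] [265 181   9  13  70]
scene [219.99782609 204.31304348] [199 192  42  25 460]
scene [184.28928571 232.91785714] [167 222  35  22 280]
```

View pics/crop1.png

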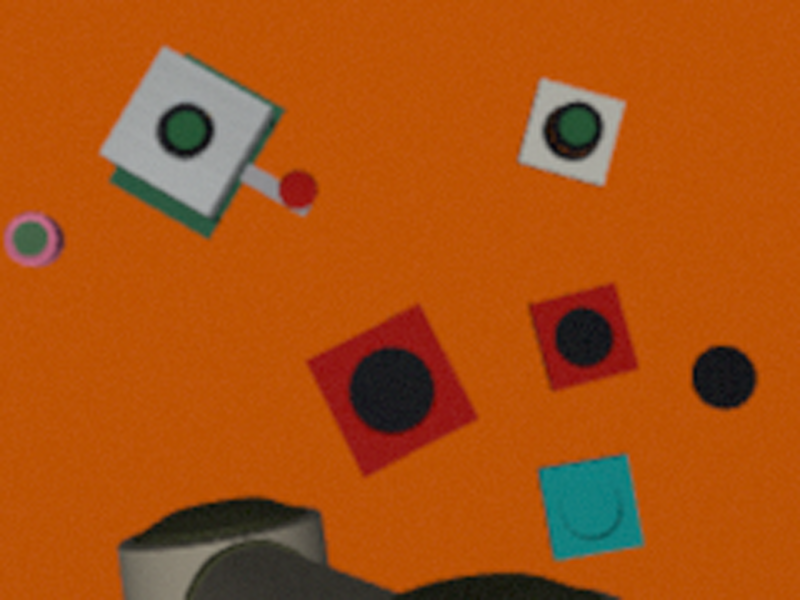

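The crop confirms it: the lens in the stand's cavity has green glass and isn't pink, and the small red seat (crop 584,337) measures about 73 mm against about 105 mm for the large one. I'll move over the seat, then the knob, refining each with the wrist camera.

```bash
cat >> h.py <<'E'
from scipy.spatial.transform import Rotation as R
yaw=np.radians(-28.5)
def quat(y):
    yy=np.array([np.cos(y),np.sin(y),0]);z=np.array([0,0,-1.]);return R.from_matrix(np.c_[np.cross(yy,z),yy,z]).as_quat()
STAND=np.array([.5763,.0975]);KNOB=np.array([.526,.0057]);SEAT=np.array([.4203,-.2345])
def wblobs(d,mask,z,amin=30):
    n,l,st,c=cv2.connectedComponentsWithStats(mask.astype(np.uint8));out=[]
    for i in range(1,n):
        if st[i,4]>amin:
            cn=max(cv2.findContours((l==i).astype(np.uint8),0,1)[0],key=cv2.contourArea)
            P=np.array([onz(d,*p,z,True)[:2] for p in cn[:,0]]).astype(np.float32)
            (cx,cy),r=cv2.minEnclosingCircle(P);M=cv2.moments(P[:,None]);m=M['m00'] or 1
            out.append((c[i].round(1),int(st[i,4]),np.round([M['m10']/m,M['m01']/m,cx,cy,r,abs(M['m00'])],4)))
    return out
def masks(f):
    h=cv2.cvtColor(f,cv2.COLOR_RGB2HSV).astype(int)
    red=((h[...,0]<4)|(h[...,0]>174))&(h[...,1]>140)&(h[...,2]>70)
    return red,(f.max(2)<75)
E
python3 - <<'E'
from h import *
q0=monitor.sense()['joints']
for y in(yaw,yaw+np.pi):
    j=kinematics.ik([*KNOB,.25],quat(y));print(y,None if j is None else j.round(2))
Y=min((yaw,yaw+np.pi),key=lambda y:abs(kinematics.ik([*KNOB,.25],quat(y))[5]))
open('h.py','a').write(f'Q=quat({Y})\n');Q=quat(Y)
env.reach([*(SEAT+[0.03,0.0]),.25],Q);env.hold(.3)
d=grab('wrist');cv2.imwrite('pics/w1.png',d['frame'][:,:,::-1]);np.save('w1.npy',d,allow_pickle=True)
r,k=masks(d['frame'])
for b in wblobs(d,r,.01,100): print('red',b)
for b in wblobs(d,k,.01,100): print('dark.01',b)
env.reach([*KNOB,.23],Q);env.hold(.3)
d2=grab('wrist');cv2.imwrite('pics/w2.png',d2['frame'][:,:,::-1]);np.save('w2.npy',d2,allow_pickle=True)
for b in wblobs(d2,masks(d2['frame'])[0],.1335,100): print('knob',b)
for b in wblobs(d2,masks(d2['frame'])[1],.091,100): print('lens',b)
cv2.imwrite('pics/w12.png',cv2.resize(np.hstack([d['frame'],d2['frame']])[:,:,::-1],(800,300)))
s=monitor.sense();print(s['clock'],s['position'],s['contact_force'])
E
```

```text
-0.49741883681838395 [-0.21  0.3   1.46 -0.    1.38  0.29]
2.644173816771409 [-0.21  0.3   1.46 -0.    1.38 -2.86]
red (array([146.8,  82.2]), 4672, array([ 0.373 , -0.0726,  0.3735, -0.0722,  0.0752,  0.0115]))
red (array([236. , 166.1]), 2765, array([ 0.4215, -0.2336,  0.4214, -0.2336,  0.051 ,  0.0054]))
red (array([332.9, 327.5]), 207, array([ 0.4265, -0.5731,  0.4305, -0.5791,  0.029 ,  0.0009]))
dark.01 (array([146.9,  81.8]), 1460, array([ 0.3757, -0.0734,  0.3745, -0.0735,  0.0342,  0.0028]))
dark.01 (array([500.3, 116.4]), 167, array([ 8.460e-01, -3.543e-01,  8.468e-01, -3.564e-01,  2.830e-02,
        7.000e-04]))
dark.01 (array([506.9, 161.7]), 183, array([ 8.403e-01, -4.381e-01,  8.388e-01, -4.364e-01,  2.720e-02,
        8.000e-04]))
dark.01 (array([256.2, 342.7]), 27517, array([ 0.2461, -0.6105,  0.1118, -0.8571,  0.7563,  0.2372]))
knob (array([56.2, 33.8]), 766, array([0.4383, 0.2293, 0.4387, 0.2306, 0.0292, 0.0009]))
knob (array([255.5, 191. ]), 876, array([0.5274, 0.0072, 0.528 , 0.008 , 0.0161, 0.0006]))
knob (array([196.4, 252.9]), 2726, array([ 0.4469, -0.0237,  0
[... 192 characters left out ...]
-01, 7.325e-01, 1.027e-01, 1.710e-02, 4.000e-04]))
lens (array([475.6,  40.2]), 1628, array([0.8303, 0.0325, 0.8309, 0.0326, 0.0458, 0.0045]))
lens (array([255.5,  70.4]), 745, array([0.5769, 0.0979, 0.577 , 0.0977, 0.0215, 0.0013]))
lens (array([241.2, 337.7]), 31103, array([ 0.3225, -0.2271,  0.2422, -0.4136,  0.6063,  0.1511]))
lens (array([500.3, 294.6]), 750, array([ 0.794 , -0.3653,  0.8039, -0.386 ,  0.0713,  0.0045]))
lens (array([268.4, 318.4]), 357, array([ 0.4537, -0.1628,  0.454 , -0.1621,  0.0178,  0.0008]))
lens (array([499.8, 344.6]), 472, array([ 0.8039, -0.5422,  0.8047, -0.5422,  0.0626,  0.0056]))
3.1083 [0.52600561 0.00511421 0.2300308 ] [0.06842748 0.28168676 0.25196498]
```

View pics/w12.png

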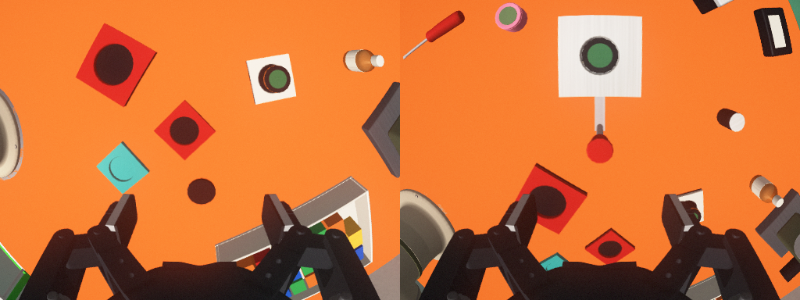

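The wrist pictures agree with the top view to within 2 mm: small red seat at (185,130), and knob (600,150) and lens (600,55) in the right half. Now I grip the knob and push up by feel.

```bash
cat > push.py <<'E'
from h import *
K=np.array([.527,.0067]);z0=.0925
print('g1',env.movel([*K,z0],velocity=.08,guard=10))
env.close_gripper(effort=60);env.hold(.2)
s=monitor.sense();print('gap',s['finger_gap'],s['gripper_force'],s['position'],s['contact_force'],s['clock'])
if not .2<s['finger_gap']<.45: raise SystemExit('grip?')
p=s['position'].copy();zs=p[2];f0=s['contact_force'][2];log=[]
def step(dz):
    p[2]+=dz
    env.movel(p,velocity=.008);s=monitor.sense();f=-(s['contact_force'][2]-f0);log.append((round((s['position'][2]-zs)*1e3,2),round(f,1)));return f
base=None
for i in range(90):
    t=p[2]-zs
    f=step(.001 if t<.0135 else .0005)
    if t>=.0135 and base is None: base=f
    if base is not None:
        base=min(base,f)
        if f>base+11: break
    if f>35 or p[2]-zs>.037: break
env.hold(.4);s=monitor.sense()
print(log,base,'end',s['contact_force'],s['position'],s['finger_gap'],s['clock'])
E
python3 push.py
```

```text
g1 False
gap 0.30625684705824924 58.589139729738235 [0.52738361 0.0065095  0.09278151] [ 1.71975158 -2.85303855  2.05825043] 5.775
[(np.float64(0.65), np.float64(6.7)), (np.float64(1.76), np.float64(7.6)), (np.float64(2.42), np.float64(11.7)), (np.float64(3.3), np.float64(13.0)), (np.float64(4.28), np.float64(12.6)), (np.float64(5.26), np.float64(13.4)), (np.float64(6.31), np.float64(12.4)), (np.float64(7.3), np.float64(13.6)), (np.float64(8.38), np.float64(11.5)), (np.float64(9.78), np.float64(8.8)), (np.float64(10.92), np.float64(7.9)), (np.float64(12.02), np.float64(6.5)), (np.float64(13.05), np.float64(6.1)), (np.float64(14.08), np.float64(6.7)), (np.float64(14.52), np.float64(7.7)), (np.float64(15.01), np.float64(6.9)), (np.float64(15.51), np.float64(7.3)), (np.float64(16.01), np.float64(7.4)), (np.float64(16.55), np.float64(8.3)), (np.float64(17.02), np.float64(8.1)), (np.float64(17.53), np.float64(6.6)), (np.float64(18.04), np.float64(8.1)), (np.float64(18.53), np.float64(7.6)), (np.float64(19.01), np.float64(7.9)), (np.float64(19.54), np.float64(7.2)), (np.float64(20.04), np.float64(7.9)), (np.float64(20.55), np.float64(8.2)), (np.float64(21.03), np.float64(7.2)), (np.float64(21.51), np.float64(8.1)), (np.float64(21.91), np.float64(10.9)), (np.float64(22.35), np.float64(11.5)), (np.float64(22.83), np.float64(14.5)), (np.float64(23.33), np.float64(15.3)), (np.float64(23.8), np.float64(18.0))] 6.576096507489535 end [  4.62124014   0.358839   -15.05685271] [0.52730893 0.00655487 0.11659051] 0.30276571668520613 15.0667
```

Contact came at about 21.5 mm, and pressing a further 2.3 mm gave about 10 N over the drag. I release the knob and look at the lens.

```bash
python3 - <<'E'
from h import *
p=monitor.sense()['position']
env.release();env.hold(.2)
env.movel([p[0],p[1],.23],velocity=.15)
env.reach([.577,.098,.23],Q);env.hold(.3)
d=grab('wrist');f=d['frame']
cv2.imwrite('pics/w3.png',f[:,:,::-1])
h=cv2.cvtColor(f,cv2.COLOR_RGB2HSV).astype(int)
for z in(.108,.111,): 
    for b in wblobs(d,masks(f)[1],z,200):
        if abs(b[2][0]-.577)<.05 and abs(b[2][1]-.098)<.05: print('lens',z,b)
g=(h[...,0]>40)&(h[...,0]<85)&(h[...,1]>60)
for b in wblobs(d,g,.111,100):
    if abs(b[2][0]-.577)<.06 and abs(b[2][1]-.098)<.06: print('glass',b)
for b in wblobs(d,masks(f)[0],.157,100): print('knob',b)
s=monitor.sense();print(s['clock'],s['position'],s['contact_force'])
E
```

```text
lens 0.108 (array([256.7, 182.2]), 729, array([0.5786, 0.0976, 0.5783, 0.0977, 0.0218, 0.0013]))
lens 0.111 (array([256.7, 182.2]), 729, array([0.579 , 0.0984, 0.5787, 0.0986, 0.0215, 0.0013]))
glass (array([256.5, 184.3]), 798, array([0.5786, 0.0979, 0.5786, 0.0979, 0.0152, 0.0007]))
knob (array([ 57.6, 107. ]), 740, array([0.4707, 0.2514, 0.4719, 0.2514, 0.0278, 0.0007]))
knob (array([213.3, 306.2]), 2933, array([0.4842, 0.0233, 0.4914, 0.0253, 0.0562, 0.0048]))
17.6333 [0.57692567 0.09737726 0.23018625] [ 0.12584605 -0.24776397  0.27391131]
```

View pics/w3.png

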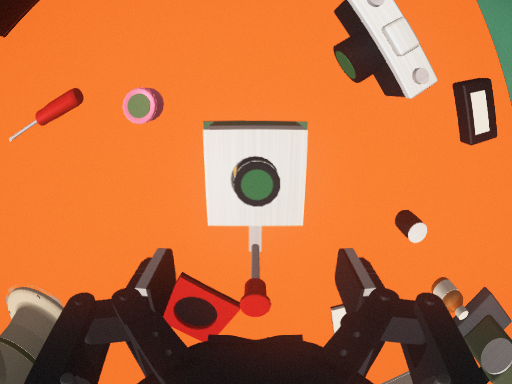

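The lens stands proud of the block at (257,184), and the knob at (255,298) is out of the way. I grasp, lift and check.

```bash
python3 - <<'E'
from h import *
L=[.578,.098]
print('guard',env.movel([*L,.13],velocity=.1),env.movel([*L,.0945],velocity=.04,guard=6))
env.close_gripper(effort=40);env.hold(.2)
s=monitor.sense();print(s['finger_gap'],s['gripper_force'],s['position'],s['contact_force'])
if .4<s['finger_gap']<.65:
    p=s['position'];env.movel([p[0],p[1],p[2]+.03],velocity=.04);env.movel([p[0],p[1],.2],velocity=.12);env.hold(.3)
    s=monitor.sense();print(s['finger_gap'],s['position'],s['contact_force'],s['clock'])
    d=grab('wrist');e=grab('scene')
    cv2.imwrite('pics/w4.png',cv2.resize(np.hstack([d['frame'],cv2.resize(e['frame'][80:272,150:406],(512,384))])[:,:,::-1],(800,300)))
E
```

```text
guard False False
0.4958181005639276 41.017223596572876 [0.57808702 0.09799817 0.09464001] [-0.83649432 -0.13623492  1.77745452]
0.4949826084406518 [0.57795516 0.09800161 0.19958471] [-0.66491825  0.2574889  -1.07530847] 22.4583
```

View pics/w4.png

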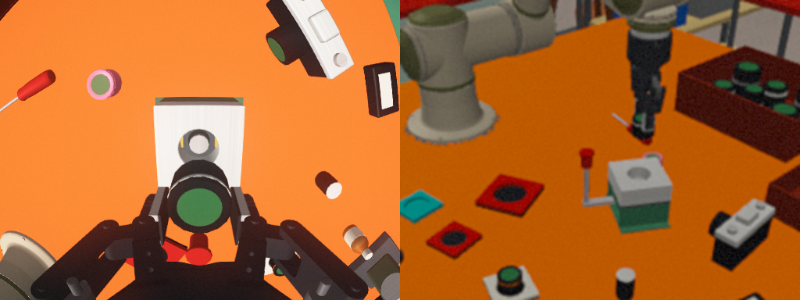

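The lens is held upright in the gripper, glass up at (200,205) in the left half, and the cavity is empty. I measure its offset in the hand, carry it over the seat and lower it by feel.

```bash
python3 - <<'E'
from h import *
def off():
    d=grab('wrist');f=d['frame'];p=monitor.sense()['position'];h=cv2.cvtColor(f,cv2.COLOR_RGB2HSV).astype(int)
    g=(h[...,0]>40)&(h[...,0]<85)&(h[...,1]>60)
    for b in wblobs(d,g,p[2]+.0157,300):
        o=b[2][:2]-p[:2]
        if np.hypot(*o)<.03: print('glass',b,o*1e3);return o
o=off()
S=np.array([.421,-.234])
env.reach([*S,.15],Q);env.hold(.2)
o2=off();o=np.zeros(2) if o2 is None else o2
if np.hypot(*o)>.004: raise SystemExit('offset large')
t=S-o
env.movel([*t,.04],velocity=.1);env.hold(.2)
g=env.movel([*t,.0195],velocity=.01,guard=3)
s=monitor.sense();print(g,s['position'],s['contact_force'],s['clock'])
d=grab('top');cv2.imwrite('pics/t5.png',cv2.resize(d['frame'][200:280,270:377,::-1],(800,600)))
e=grab('scene');cv2.imwrite('pics/s5.png',cv2.resize(e['frame'][190:270,130:237,::-1],(800,600),interpolation=cv2.INTER_CUBIC))
E
```

```text
glass (array([254.9, 264.8]), 2277, array([0.5781, 0.0989, 0.578 , 0.0988, 0.0151, 0.0007])) [0.04325932 0.90650074]
glass (array([254.9, 264.8]), 2242, array([ 0.4214, -0.2327,  0.4215, -0.2327,  0.0149,  0.0007])) [0.03318566 0.89549224]
True [ 0.42099692 -0.23491404  0.02350565] [ 0.64612395 -0.30327511  3.41935407] 27.175
```

View pics/s5.png

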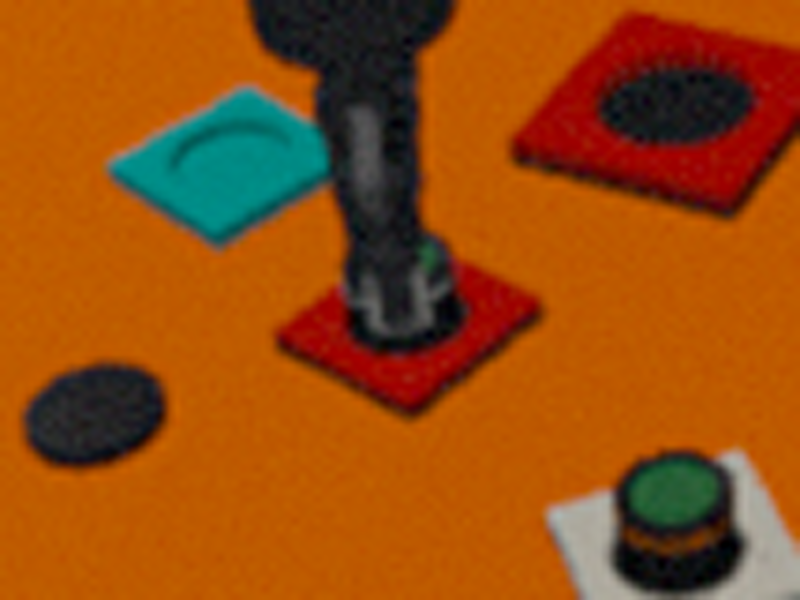

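The lens sits inside the pocket at (405,310), and contact height of 23.5 mm matches the floor (22.3 expected; the rim would be about 28). I release, retreat and check.

```bash
python3 - <<'E'
from h import *
p=monitor.sense()['position']
env.release();env.hold(.3)
env.movel([p[0],p[1],.2],velocity=.1)
env.reach([p[0]-.03,p[1]+.05,.25],Q);env.hold(.4)
d=grab('wrist');f=d['frame'];h=cv2.cvtColor(f,cv2.COLOR_RGB2HSV).astype(int)
for b in wblobs(d,(h[...,0]>40)&(h[...,0]<85)&(h[...,1]>60),.038,100): 
    if b[2][4]<.03: print('glass',b)
for b in wblobs(d,masks(f)[0],.01,100): print('red',b)
t=grab('top');e=grab('scene')
c=lambda im,x,y:cv2.resize(im[y:y+80,x:x+107,::-1],(400,300),interpolation=cv2.INTER_CUBIC)
cv2.imwrite('pics/end.png',np.hstack([c(t['frame'],270,200),c(e['frame'],130,190)]))
print(monitor.sense()['clock'],monitor.sense()['contact_force'])
E
```

```text
glass (array([408. , 117.8]), 333, array([ 0.5951, -0.2234,  0.5951, -0.2235,  0.0148,  0.0006]))
glass (array([294.9, 185.9]), 374, array([ 0.4206, -0.2349,  0.4208, -0.2349,  0.0143,  0.0006]))
red (array([201.6,  90.3]), 4956, array([ 0.3732, -0.0726,  0.3734, -0.073 ,  0.0753,  0.0113]))
red (array([291.2, 175.8]), 1882, array([ 0.421 , -0.2333,  0.4209, -0.2337,  0.0515,  0.0054]))
red (array([462.7, 317.2]), 314, array([ 0.6283, -0.6975,  0.6274, -0.6936,  0.0468,  0.0029]))
red (array([372.3, 370.1]), 122, array([ 0.3968, -0.7142,  0.3952, -0.7079,  0.0304,  0.001 ]))
30.95 [ 0.43084373 -0.32856756  0.56152784]
```

View pics/end.png

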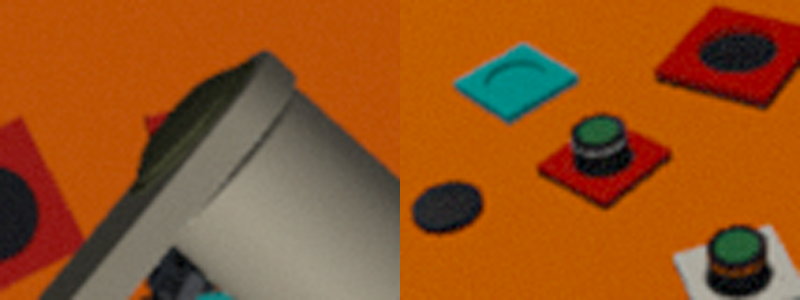

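The silver-banded lens stands upright in the small red seat at (602,145), about 1 mm off centre, and the gripper is clear.

```bash
python3 -c "
from h import *
print(job.hand_in())"
```

```text
the job is handed in; nothing more can be done
None
```

The job is handed in: I pressed the knockout rod against its buffer at an estimated 10 N, then lifted the lens out, set it upright in the small red seat about 1 mm off centre and let go, at about 31 s on the robot's clock; the hand-in gave no verdict back.

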